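# Switch on the riser lamp from under its lip

## Robot

A 6-joint arm with a two-finger parallel gripper is mounted at the origin on a cart in front of the work surface, level with it; the furniture and walls round the work are solid. World frame = base frame: x ahead of the robot, y to its left, z up, the work surface at z = 0. Lengths are in m, angles in degrees, forces in N, time in s.
With the tool pointing down it reaches from about 0.375 to 0.925 m from the base axis. Payload 5.7 kg.
Tool frame: the origin (TCP) lies between the finger pads; the fingertips stand 11 mm ahead of it and the grasp point (between the pads) lies 8 mm behind it (manip.tip_reach is the distance from the TCP to the fingertips, in m); x points along the fingers, y is the direction in which the jaws open and shut, and the axes are right-handed (so a half turn about x gives the same grasp; the last joint's range is limited). The gripper opens to 88 mm and grips with 3 to 60 N. Pads are 20 mm wide; open, the fingers measure 115 mm over their backs; the gripper's body (75 mm by 178 mm) begins 61 mm behind the grasp point.
Start: joints at [59.295, 20.558, 86.54, -0, 72.909, -6.595], TCP at [0.245, 0.548, 0.234] pointing down, gripper open.
Joint ranges: [-170.27, 170.27], [-57.76, 135], [12.27, 136.19], [-55.21, 235.2], [11.17, 155.16], [-170.74, 170.74]. Speed limits (degrees/s): [136.94, 136.94, 180, 180, 180, 180].

## Interface

Orientations are given as a 3x3 rotation matrix whose columns are the frame's x, y, z axes.
In Python, from station import manip gives the robot as it stands. The module is installed in compiled form; this text tells all that it offers.
- The arm moves only by the tool step_arm, never from a script. Its arguments are lists of equal length, an entry for each row: "claw": the opening in per cent of the stroke, from 0 (shut) to 100 (fully open); "travel": the shift along the world's x, y, z in mm, a list of three; "rot": the turn, a rotation vector about the world's x, y, z in rad, a list of three. In form: {"claw": [claw, ...], "travel": [[tx, ty, tz], ...], "rot": [[wx, wy, wz], ...]}. A call has 1 to 8 rows; each row shifts and turns the commanded pose from where the row before left it; what a row does not reach is not made up. A row lasts 1/10 s, in which the tool goes at most 50 mm and 8.59 degrees, less where a joint would pass 70% of its speed; a pose out of reach is approached as far as the arm can. A call with a gripper value outside its range is refused whole. The fingers move at their own pace and stop on an object; "squeeze" is the grip in N (left out, the last holds). Time passes only in rows, so rows that do not move let the fingers close. It gives the time, the measured TCP pose, the force and the opening at its end, in the units of the state.
- manip.get_state(): the state, without advancing time (a new reading comes with each control period).
- manip.capture(name): name is "scene" or "side" or "wrist"; returns the picture (480x640x3 uint8, red, green, blue); there is no depth.
- manip.get_calibration(name): a dict with "K" (3x3 intrinsics, pixels), "R" (3x3) and "t" (3): a world point X has camera coordinates R X + t. Camera axes: x right, y down, z forward; pixel columns grow to the right and rows downward; lengths in m; the calibration is good to about 2 mm. The wrist camera is an equidistant fisheye: a pixel r from the principal point sees the ray r / f radians off the axis. A picture is of the moment at which its call begins: read the wrist's pose just before it. get_calibration takes no time and is no camera call; for the wrist camera it gives the pose at the moment of the call.
- manip.finish_job(): hands the job in, once; it reports no verdict.
The state is a dict: "t": time; "joints": joint angles; "joint_velocities": joint speeds; "effort": joint torques, N m; "tcp_pos": TCP position; "tool_rot": TCP orientation; "wrist_force": force on the tool from outside, world axes, zero at the start; "moment": the same for the moment, N m; "gripper_width": finger opening in m.
Only numpy, scipy, OpenCV 4.12 (cv2) and the standard library are available. Lean on these libraries where they do the work, as an engineer would, in place of code of your own. Each camera call takes 0.05 s, during which the arm holds its last target.

## Task

Switch on the lamp of the small bench riser: under its front lip hang two switches side by side, and the lamp's is the short horizontal bar, under the oblong metal plate on top of the board. Reach in under the lip, push the bar fully up from below so that it stays up, and draw clear. Leave the round button next to it, under the round plate, unpressed.

Things in the scene. Friction and masses are not known exactly. Their poses are not given: they have to be found in the camera images.
- lamp_bar_pad (a point): Lamp switch: a level aluminium round bar, 34 mm long, 14 mm thick, parallel to the riser's lip, on two thin stems. Point: middle of its underside (moves with it; 93 mm above the worktop when off). x points level in under the riser, y along bar and lip, z up. The lip's outer face is at x = -16 mm, its lower edge 42 mm above the off bar's underside. Bar's middle to next end panel: at least 48 mm
- lamp_bar (a joint): How far the bar has been pushed up, in m: 0 to 0.002 is off (start), 0.010 is fully up against its stop (on). It slides straight up, needs about 3 N, has no spring and stays where it is left
- round_button_pad (a point): The other switch, for a socket: a round aluminium button, 22 mm across, 12 mm high, on a single thin stem under the same lip, left or right of the bar, 80 to 180 mm from it. Point: middle of its underside. A flat metal plate on the board right above each switch shows its place: oblong for the bar, round for this. Same height and axes as for the bar
- round_button (a joint): How far the round button has been pushed up, in m: 0 is unpressed (start), 0.010 is fully up
- riser: Fixed shelf, 300 mm long (y), 130 mm deep (x), 165 mm high, origin under its middle, x towards its back. Along its front a dark steel lip, 5 mm thick, lower edge 135 mm up. Fingers tilted about 45 degrees, pointing in and down along x, pass below lip and switches. Free below down to a 12 mm stone plate; in front lie only things up to 60 mm high; a tall press stands right of it

How it is judged (in metres and radians):
At the end, for the whole second after the job is handed in: The lamp's bar is up and stays up (at least 7.5 mm of its 10 mm travel), and the round button is unpressed (less than 3 mm up) (value of joint lamp_bar above 0.0075 m and value of joint round_button below 0.003 m); the robot touches nothing.
It fails at once if the round button is pushed up (3 mm or more) (value of joint round_button above 0.003 m).
It also fails if it takes over 35 s, if anything falls off the work surface, if the arm or the gripper's body presses on something with over 40 N, if the wrist force passes 120 N, or if a joint passes its speed limit or range.

## Working session

There is one attempt and no reset: what is moved stays moved. The work goes in short steps, Python scripts to look and compute and a tool call to move; the robot and the scene stay as the last step left them, time stands still between calls to the robot, and variables do not carry over. Pictures are saved under pics/ and viewed, and the job is handed in when it is done.

Besides the shell and the picture viewer there is one more tool, called by a JSON object that holds its "api" and its "payload". step_arm: Moves the arm, as the interface text tells. Its arguments: {"type":"object","properties":{"claw":{"type":"array"},"travel":{"type":"array"},"rot":{"type":"array"},"squeeze":{"type":"number"}},"required":["claw","travel","rot"]}

```bash
mkdir -p pics
python3 - <<'E'
from station import manip
import cv2,json,numpy as np
np.set_printoptions(precision=4,suppress=True)
for n in ["scene","side","wrist"]:
    c=manip.get_calibration(n); 
    print(n,c["K"],c["R"],c["t"])
    im=manip.capture(n); cv2.imwrite(f"pics/{n}0.png",im[:,:,::-1])
print(manip.get_state())
E
```

```text
scene [[604.0941   0.     306.7555]
 [  0.     604.0941 249.818 ]
 [  0.       0.       1.    ]] [[ 0.5715 -0.8205 -0.0112]
 [-0.3929 -0.2616 -0.8816]
 [ 0.7204  0.5083 -0.4719]] [-0.3417  0.3671  0.3834]
side [[470.018    0.     312.4357]
 [  0.     470.018  236.0548]
 [  0.       0.       1.    ]] [[-0.9952  0.096   0.0175]
 [ 0.0481  0.6387 -0.7679]
 [-0.0849 -0.7634 -0.6403]] [0.654  0.0165 0.9785]
wrist [[371.6483   0.     313.2983]
 [  0.     371.6483 242.984 ]
 [  0.       0.       1.    ]] [[ 0.4094  0.9124 -0.0023]
 [ 0.8816 -0.3949  0.2587]
 [ 0.2351 -0.108  -0.966 ]] [-0.5986 -0.0313  0.3908]
{'t': 0.15, 'joints': array([59.2952, 20.5898, 86.5842, -0.0009, 72.9081, -6.5944]), 'joint_velocities': array([ 0.0398, -0.0176, -0.144 , -0.0298, -0.0173,  0.0818]), 'effort': array([  0.0014, -51.5759, -27.1009,   0.0678,   0.0305,  -0.0001]), 'tcp_pos': array([0.2448, 0.5472, 0.233 ]), 'tool_rot': array([[-0.0007,  0.4085,  0.9128],
       [-0.0012,  0.9128, -0.4085],
       [-1.    , -0.0014, -0.0001]]), 'wrist_force': array([-0.447 ,  0.7479, -0.0105]), 'moment': array([0.0579, 0.0016, 0.0007]), 'gripper_width': 0.08778419845611941}
```

View pics/scene0.png

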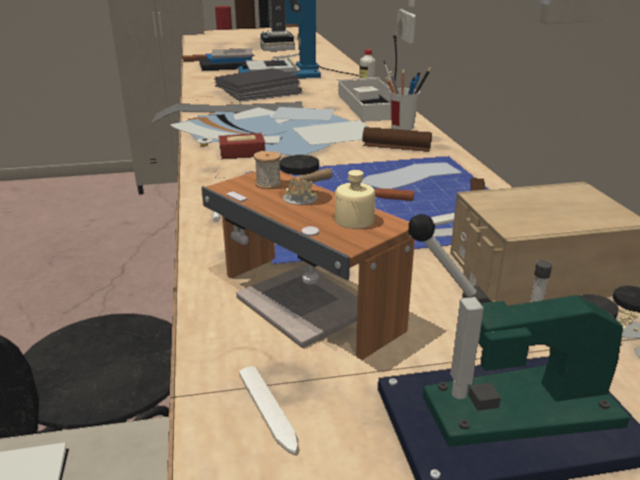

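View pics/side0.png

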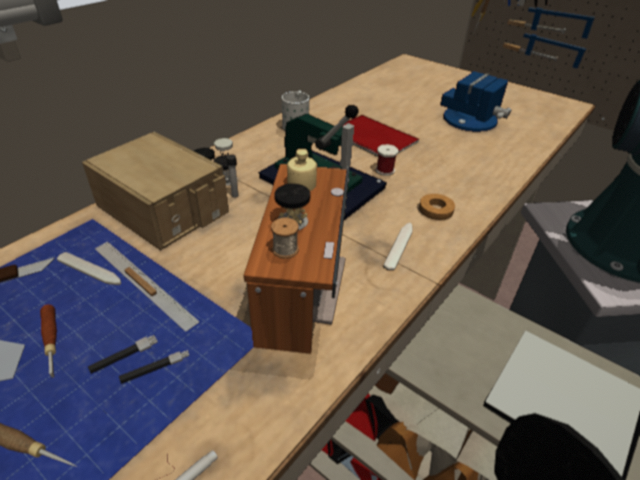

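View pics/wrist0.png

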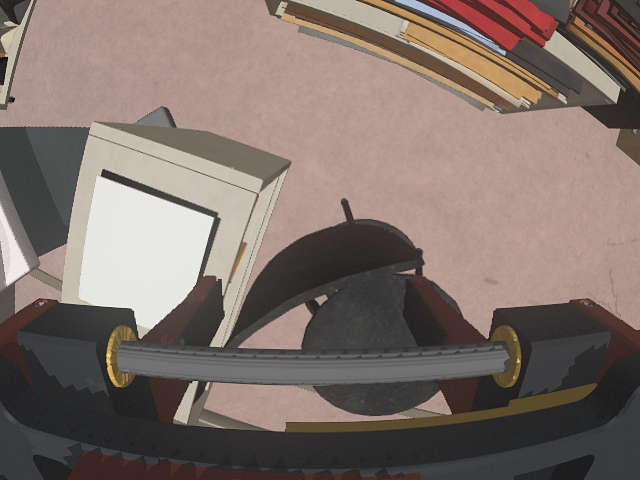

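The scene view shows the oblong plate at about (237,197) and the round plate at (311,231). In the side view they are at (329,250) and (337,191). I'll zoom in to get better pixel positions.

Run:
```python
import cv2,numpy as np
a=cv2.imread("pics/scene0.png")[165:365,190:430]; b=cv2.imread("pics/side0.png")[150:360,240:380]
cv2.imwrite("pics/za.png",cv2.resize(a,None,fx=3,fy=3,interpolation=cv2.INTER_CUBIC))
cv2.imwrite("pics/zb.png",cv2.resize(b,None,fx=2.85,fy=2.85,interpolation=cv2.INTER_CUBIC))
```

```text
(no output)
```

View pics/za.png

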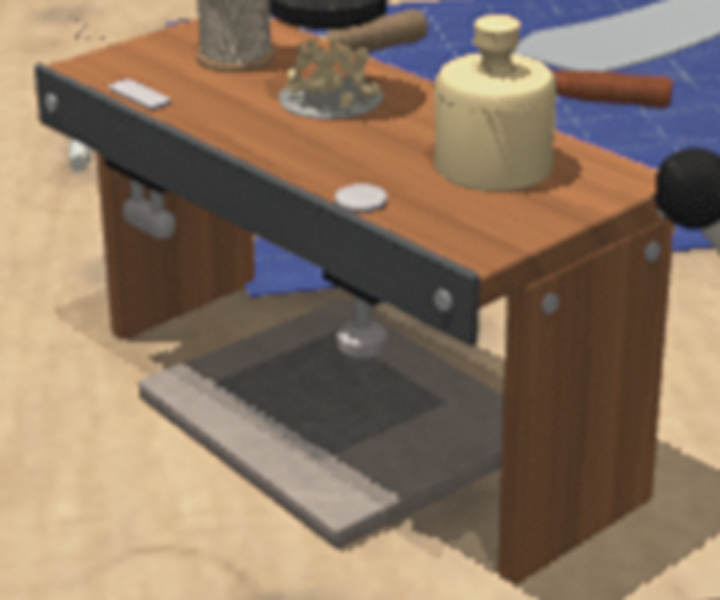

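View pics/zb.png

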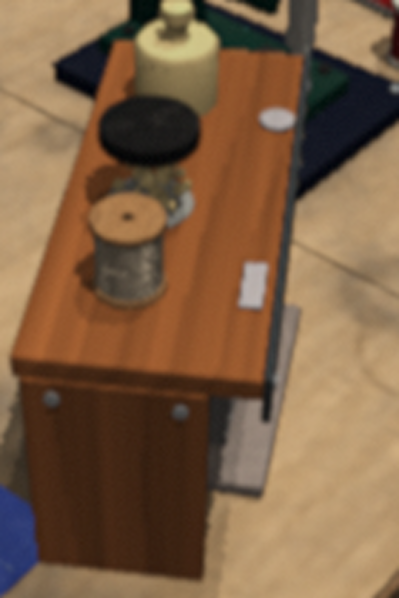

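```bash
cat > h.py <<'E'
from station import manip
import numpy as np, cv2
np.set_printoptions(precision=4,suppress=True)
def ray(n,p):
    c=manip.get_calibration(n);K,R,t=c["K"],np.array(c["R"]),np.array(c["t"])
    d=R.T@np.linalg.inv(K)@np.array([p[0],p[1],1.]);return -R.T@t,d
def onz(n,p,z):
    o,d=ray(n,p);return o+d*(z-o[2])/d[2]
def tri(ps):
    A=0;b=0
    for n,p in ps.items():
        o,d=ray(n,p);d=d/np.linalg.norm(d);M=np.eye(3)-np.outer(d,d);A=A+M;b=b+M@o
    return np.linalg.solve(A,b)
E
python3 - <<'E'
from h import *
S=lambda x,y:(190+x/3,165+y/3); D=lambda x,y:(240+x/2.85,150+y/2.85)
P={}
for k,s,d in [("obl",S(139,94),D(253,285)),("rnd",S(361,196),D(277,119))]:
    P[k]=tri({"scene":s,"side":d}); print(k,P[k],onz("scene",s,.166),onz("side",d,.166))
u=P["obl"]-P["rnd"];print(np.linalg.norm(u[:2]),np.degrees(np.arctan2(-u[0],u[1])))
L=onz("scene",S(38,66),.165);R=onz("scene",S(476,273),.165);print("lip top",L,R,np.linalg.norm(L-R),np.degrees(np.arctan2(-(L-R)[0],(L-R)[1])))
L=onz("scene",S(38,120),.135);R=onz("scene",S(474,342),.135);print("lip bot",L,R,np.linalg.norm(L-R),np.degrees(np.arctan2(-(L-R)[0],(L-R)[1])))
for p in [(125,212),(175,228),(150,220)]: print("bar",onz("scene",S(*p),.100))
print("btn",onz("scene",S(361,337),.099))
for p in [(118,335),(515,580),(650,500)]: print("foot",onz("scene",S(*p),0))
for p in [(140,392),(340,545),(183,366)]:print("plate",onz("scene",S(*p),0.012))
E
```

```text
obl [0.651  0.1562 0.1655] [0.6504 0.1555 0.166 ] [0.6509 0.157  0.166 ]
rnd [0.618  0.0067 0.1662] [0.6191 0.007  0.166 ] [0.6177 0.007  0.166 ]
0.1531112528963212 -12.443893752583971
lip top [0.6515 0.2214 0.165 ] [ 0.5902 -0.0665  0.165 ] 0.29441046863342873 -12.010371136989795
lip bot [0.6519 0.2256 0.135 ] [ 0.5889 -0.0672  0.135 ] 0.2994764753068173 -12.143137074537412
bar [0.6499 0.1698 0.1   ]
bar [0.6503 0.1383 0.1   ]
bar [0.6501 0.1539 0.1   ]
btn [0.617  0.0063 0.099 ]
foot [0.682 0.212 0.   ]
foot [ 0.6199 -0.0725  0.    ]
foot [ 0.7063 -0.0947  0.    ]
plate [0.6309 0.1514 0.012 ]
plate [ 0.5847 -0.0038  0.012 ]
plate [0.6622 0.1493 0.012 ]
```

```bash
cat >> h.py <<'E'
from scipy.spatial.transform import Rotation as Ro
yaw=np.radians(-12.2);th=np.radians(40)
inn=np.array([np.cos(yaw),np.sin(yaw),0]);u=np.array([-np.sin(yaw),np.cos(yaw),0]);up=np.array([0,0,1.])
a=np.cos(th)*inn-np.sin(th)*up
RT=np.column_stack([a,u,np.cross(a,u)])
PAD=np.array([.6505,.156,.093])
E
python3 - <<'E'
from h import *
s=manip.get_state();R0=s["tool_rot"];p=s["tcp_pos"]
rv=Ro.from_matrix(RT@R0.T).as_rotvec();print(rv,np.degrees(np.linalg.norm(rv)),rv/8)
c=manip.get_calibration("wrist");C=-np.array(c["R"]).T@c["t"];print("cam in tool",R0.T@(C-p)," fwd",R0.T@c["R"][2]);print(RT, manip.tip_reach)
E
```

```text
[-0.2712 -0.8312  0.1951] 51.32673790845701 [-0.0339 -0.1039  0.0244]
cam in tool [-0.1513 -0.0001 -0.0703]  fwd [ 0.9659 -0.0009  0.2589]
[[ 0.7487  0.2113  0.6283]
 [-0.1619  0.9774 -0.1358]
 [-0.6428  0.      0.766 ]] 0.011
```

{"api": "step_arm", "payload": {"claw": [0, 0, 0, 0, 0, 0, 0, 0], "travel": [[20, -35, 4], [20, -35, 4], [20, -35, 4], [20, -35, 4], [20, -35, 4], [20, -35, 4], [20, -35, 4], [20, -35, 4]], "rot": [[-0.034, -0.104, 0.0244], [-0.034, -0.104, 0.0244], [-0.034, -0.104, 0.0244], [-0.034, -0.104, 0.0244], [-0.034, -0.104, 0.0244], [-0.034, -0.104, 0.0244], [-0.034, -0.104, 0.0244], [-0.034, -0.104, 0.0244]]}}

```text
t: 0.95
tcp_pos: [0.394, 0.2698, 0.2895]
tool_rot: [[0.69, 0.225, 0.688], [-0.174, 0.974, -0.144], [-0.703, -0.02, 0.711]]
wrist_force: [-0.0, -0.1, -0.3]
gripper_width: 0.0275
```

{"api": "step_arm", "payload": {"claw": [0, 0, 0], "travel": [[20, -35, 0], [0, 0, 0], [0, 0, 0]], "rot": [[0, 0, 0], [0, 0, 0], [0, 0, 0]]}}

```text
t: 1.25
tcp_pos: [0.4179, 0.2393, 0.2989]
tool_rot: [[0.691, 0.225, 0.687], [-0.167, 0.974, -0.151], [-0.703, -0.01, 0.711]]
wrist_force: [-0.3, 1.0, 0.1]
gripper_width: 0.0035
```

Run:
```python
from h import *
for n in ["wrist","scene"]:
    cv2.imwrite(f"pics/{n}1.png",manip.capture(n)[:,:,::-1])
s=manip.get_state();print(s["t"],s["tcp_pos"],s["joints"],s["wrist_force"],s["gripper_width"])
print(Ro.from_matrix(RT@s["tool_rot"].T).as_rotvec())
```

```text
1.35 [0.4176 0.2409 0.2986] [ 50.2673   1.9295 118.8175 -55.1398  50.9774   6.2095] [-0.5808  0.1208 -0.1736] 0.000519829911047587
[-0.007  -0.0827  0.0122]
```

View pics/wrist1.png

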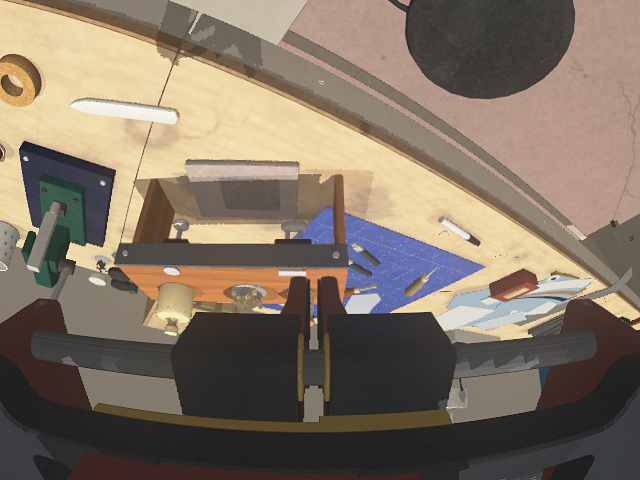

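View pics/scene1.png

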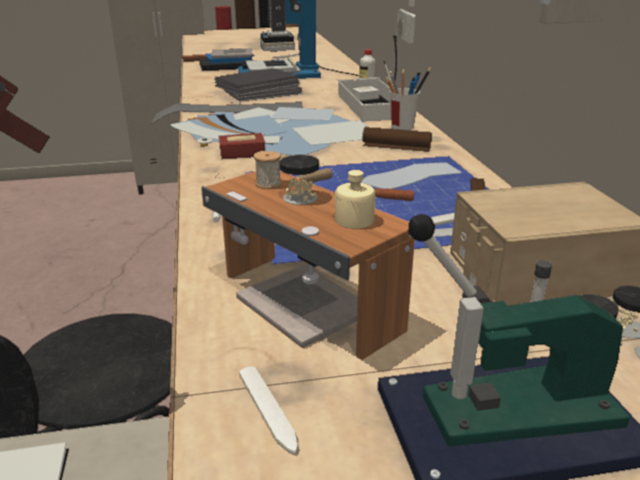

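The wrist view shows the bar at about (292,226), just below the lip and left of the riser's middle. The button is at (181,226), well to its right. Joint 4 was at its limit for a moment. Moving toward the riser frees it.

{"api": "step_arm", "payload": {"claw": [0, 0, 0, 0, 0, 0, 0], "travel": [[22, -10, -16], [22, -10, -16], [22, -10, -16], [22, -10, -16], [22, -10, -16], [22, -10, -16], [0, 0, 0]], "rot": [[0, 0, 0], [0, 0, 0], [0, 0, 0], [0, 0, 0], [-0.0035, -0.0415, 0.006], [-0.0035, -0.0415, 0.006], [0, 0, 0]]}}

```text
t: 2.05
tcp_pos: [0.5573, 0.1828, 0.2589]
tool_rot: [[0.665, 0.211, 0.716], [-0.142, 0.978, -0.155], [-0.733, 0.002, 0.68]]
wrist_force: [-0.1, -0.1, 0.6]
gripper_width: 0.0002
```

Run:
```python
from h import *
cv2.imwrite("pics/wrist2.png",manip.capture("wrist")[:,:,::-1])
s=manip.get_state();print(s["t"],s["tcp_pos"],s["joints"],s["wrist_force"])
d=s["tcp_pos"]-PAD;print("in,along,up rel pad",d@inn,d@u,d[2])
print(Ro.from_matrix(RT@s["tool_rot"].T).as_rotvec())
T=PAD-.0148*inn;T[2]=.072;print("to go to under point",T,T-s["tcp_pos"])
```

```text
2.1 [0.5558 0.1829 0.2585] [ 27.0733   8.6585 116.3136 -55.1457  31.5517  -8.2816] [ 0.1175 -0.3629 -0.8627]
in,along,up rel pad -0.09824645332256095 0.006251259838000195 0.16552209591305025
[-0.0277 -0.1222 -0.0004]
to go to under point [0.636  0.1591 0.072 ] [ 0.0802 -0.0237 -0.1865]
```

View pics/wrist2.png

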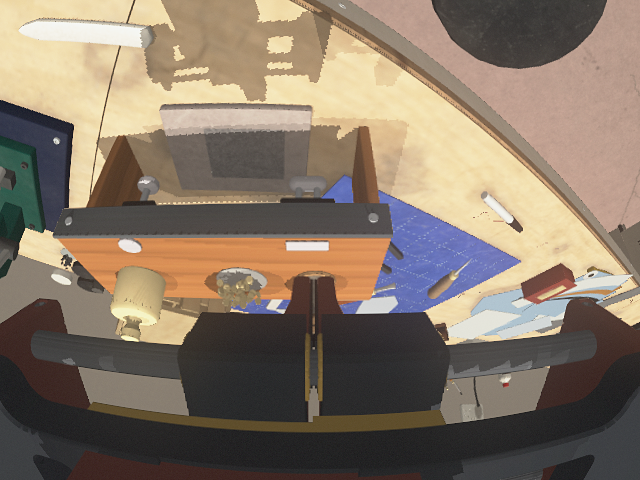

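Joint 4 is held at its lower limit of -55°, and the pose was only partly reached. I'll fit a small arm model to the recorded poses and pick a feasible orientation from it.

```bash
cat > kin.py <<'E'
import numpy as np
from scipy.spatial.transform import Rotation as Ro
from scipy.optimize import least_squares
def fk(q,p):
    q=np.radians(q);d1,a1,L2,a3,L3,L6=p
    Z=lambda t:Ro.from_euler('z',t).as_matrix();Y=lambda t:Ro.from_euler('y',t).as_matrix()
    R=Z(q[0]);x=R@[a1,0,d1]
    R=R@Y(q[1]);x=x+R@[0,0,L2]
    R=R@Y(q[2]);x=x+R@[-a3,0,L3]
    R=R@Z(q[3])@Y(q[4]);x=x+R@[0,0,L6]
    R=R@Z(q[5])
    return x,R   # R[:,2] is tool x
D=[([59.2952,20.5898,86.5842,-0.0009,72.9081,-6.5944],[.2448,.5472,.2330]),
([50.2673,1.9295,118.8175,-55.1398,50.9774,6.2095],[.4176,.2409,.2986]),
([27.0733,8.6585,116.3136,-55.1457,31.5517,-8.2816],[.5558,.1829,.2585])]
E
python3 - <<'E'
from kin import *
from h import manip
f=lambda p:np.concatenate([fk(q,p)[0]-x for q,x in D])
r=least_squares(f,[.3,.0,.4,0,.4,.2]);print(r.x,r.fun*1000)
s=manip.get_state();x,R=fk(s["joints"],r.x);print(R[:,2],s["tool_rot"]);print(R)
for q,_ in D[:2]:print(fk(q,r.x)[1])
E
```

```text
[-0.1616  0.117   0.6805  0.0755  0.2274  0.2464] [ 59.3005 -35.1414   1.1333  -8.3002   5.8171  -4.6904   7.8251 -13.6235
   3.5571]
[ 0.6646 -0.1425 -0.7335] [[ 0.6646  0.211   0.7168]
 [-0.1425  0.9775 -0.1556]
 [-0.7335  0.0013  0.6797]]
[[-0.211  -0.7168  0.6646]
 [-0.9775  0.1556 -0.1425]
 [-0.0013 -0.6797 -0.7335]]
[[-0.4085 -0.9128 -0.0007]
 [-0.9128  0.4085 -0.0012]
 [ 0.0014  0.0001 -1.    ]]
[[-0.2228 -0.6877  0.691 ]
 [-0.9748  0.1491 -0.1659]
 [ 0.0111 -0.7106 -0.7035]]
```

```bash
python3 - <<'E'
s=open('kin.py').read()
s=s.replace("d1,a1,L2,a3,L3,L6=p","d1,a1,L2,a3,L3,L6,b,c=p").replace("R=R@Z(q[3])@Y(q[4]);x=x+R@[0,0,L6]","R=R@Z(q[3])@Y(q[4]);x=x+R@[0,c,L6]").replace("[a1,0,d1]","[a1,b,d1]")
open('kin.py','w').write(s)
E
python3 - <<'E'
from kin import *
f=lambda p:np.concatenate([fk(q,p)[0]-x for q,x in D])
for m in [(1,0),(0,1),(1,1)]:
  for z in [(0,0),(1,0),(0,1),(1,1)]: # a1,a3 free
    idx=[0,2,4,5]+[1]*z[0]+[3]*z[1]+[6]*m[0]+[7]*m[1]
    def full(v):
        p=np.zeros(8);p[idx]=v;return p
    r=least_squares(lambda v:f(full(v)),[.2 if i in(0,2,4,5) else 0 for i in idx]);print(m,z,full(r.x).round(4),np.abs(r.fun).max()*1000)
E
```

```text
(1, 0) (0, 0) [0.0449 0.     0.6885 0.     0.3661 0.35   0.0617 0.    ] 8.142486786969162
(1, 0) (1, 0) [ 0.062  -0.0361  0.6957  0.      0.4023  0.3592  0.065   0.    ] 7.988104140642438
(1, 0) (0, 1) [ 0.2664  0.      0.611  -0.1121  0.4336  0.3703  0.0689  0.    ] 0.01618476473203012
(1, 0) (1, 1) [ 2.663e-01 -1.000e-04  6.111e-01 -1.120e-01  4.336e-01  3.704e-01
  6.890e-02  0.000e+00] 0.00767503192344865
(0, 1) (0, 0) [0.0967 0.     0.6611 0.     0.3912 0.3345 0.     0.0569] 32.60301201176532
(0, 1) (1, 0) [0.0016 0.2265 0.6366 0.     0.1519 0.3169 0.     0.0685] 9.675897132830013
(0, 1) (0, 1) [-0.2661  0.      0.798   0.1841  0.2741  0.3171  0.      0.0574] 25.75496377948891
(0, 1) (1, 1) [ 0.0371  0.2353  0.6209 -0.0199  0.1552  0.3181  0.      0.0689] 9.833159837354055
(1, 1) (0, 0) [0.0559 0.     0.6876 0.     0.3681 0.3546 0.0549 0.0118] 7.6685668555970254
(1, 1) (1, 0) [0.038  0.0713 0.6721 0.     0.2997 0.3431 0.0387 0.0288] 7.293199154090435
(1, 1) (0, 1) [ 0.2663  0.      0.6111 -0.112   0.4335  0.3703  0.0689  0.    ] 0.01114967712190218
(1, 1) (1, 1) [ 2.664e-01 -2.000e-04  6.111e-01 -1.121e-01  4.338e-01  3.704e-01
  6.900e-02 -0.000e+00] 0.0052052844522476605
```

```bash
cat >> kin.py <<'E'
P=np.array([.2664,0,.611,-.1121,.4336,.3703,.0689,0])
lo=np.array([-170.27,-57.76,12.27,-55.21,11.17,-170.74]);hi=np.array([170.27,135,136.19,235.2,155.16,170.74])
def ik(T,RT,q0):
    # RT cols: tool x,y,z
    RR=np.column_stack([-RT[:,1],-RT[:,2],RT[:,0]])
    def f(q):
        x,R=fk(q,P);return np.concatenate([(x-T)*10,Ro.from_matrix(R@RR.T).as_rotvec()*2])
    r=least_squares(f,np.clip(q0,lo+.1,hi-.1),bounds=(lo,hi));return r.x,np.abs(r.fun).max()
def orient(th,yaw):
    th,yaw=np.radians(th),np.radians(yaw)
    inn=np.array([np.cos(yaw),np.sin(yaw),0]);u=np.array([-np.sin(yaw),np.cos(yaw),0]);a=np.cos(th)*inn-np.sin(th)*np.array([0,0,1])
    return np.column_stack([a,u,np.cross(a,u)])
E
python3 - <<'E'
from kin import *
from h import PAD,inn
np.set_printoptions(precision=1,suppress=True)
q0=[20,40,80,-40,40,0]
for th in (40,45,50,55):
  for yaw in (-12.2,-6,0):
    R=orient(th,yaw)
    for off,z in ((-.1,.072),(-.0148,.072),(-.0148,.102),(-.1,.15)):
        T=PAD+off*inn;T[2]=z
        q,e=min((ik(T,R,np.array(g)) for g in ([20,40,80,-40,40,0],[20,40,90,100,60,100],[20,60,60,0,40,0])),key=lambda r:r[1])
        print(th,yaw,off,z,q,"%.4f"%e)
E
```

```text
40 -12.2 -0.1 0.072 [ 29.8  36.5 129.8 232.   40.6  75.9] 0.0000
40 -12.2 -0.0148 0.072 [ 22.   36.9 122.5 229.6  34.4  69.4] 0.0000
40 -12.2 -0.0148 0.102 [ 22.   32.8 121.9 235.2  31.6  62.8] 0.0002
40 -12.2 -0.1 0.15 [ 27.6  25.2 130.5 235.2  34.2  66.8] 0.0780
40 -6 -0.1 0.072 [ 25.7  36.6 132.8 217.6  41.3  81.6] 0.0000
40 -6 -0.0148 0.072 [ 18.2  36.6 125.  214.3  33.8  76.5] 0.0000
40 -6 -0.0148 0.102 [ 18.2  32.3 124.4 219.   29.9  71.1] 0.0000
40 -6 -0.1 0.15 [ 25.7  23.5 130.4 233.1  30.2  62.7] 0.0000
40 0 -0.1 0.072 [ 21.   36.9 135.3 203.8  42.8  85.9] 0.0000
40 0 -0.0148 0.072 [ 14.   36.5 126.8 199.4  34.   82.9] 0.0000
40 0 -0.0148 0.102 [ 14.   32.  126.2 202.3  29.3  79.4] 0.0000
40 0 -0.1 0.15 [ 21.   22.9 132.7 215.4  28.3  71.8] 0.0000
45 -12.2 -0.1 0.072 [ 27.   33.1 128.3 235.2  32.4  69.1] 0.0181
45 -12.2 -0.0148 0.072 [ 19.9  34.2 120.7 235.2  26.6  61.5] 0.0190
45 -12.2 -0.0148 0.102 [ 19.1  30.8 121.3 235.2  24.9  59.9] 0.0566
45 -12.2 -0.1 0.15 [ 24.2  22.7 129.7 235.2  26.9  63.5] 0.1167
45 -6 -0.1 0.072 [ 23.8  32.6 130.2 223.   31.   73.4] 0.0000
45 -6 
[... 1267 characters left out ...]
5 -12.2 -0.0148 0.072 [ 16.   29.5 111.7 -55.2  17.5 -11.5] 0.1131
55 -12.2 -0.0148 0.102 [ 16.6  26.8 112.1 -55.2  18.9 -11.7] 0.0498
55 -12.2 -0.1 0.15 [ 22.9  18.1 118.5 -55.2  23.5  -7.1] 0.0125
55 -6 -0.1 0.072 [ 18.8  27.9 126.3 235.2  15.5  56. ] 0.0617
55 -6 -0.0148 0.072 [ 13.5  29.  113.5 -55.2  11.9 -18.7] 0.1030
55 -6 -0.0148 0.102 [ 14.1  26.2 113.9 -55.2  13.3 -18.6] 0.0386
55 -6 -0.1 0.15 [ 20.2  17.2 120.4 -55.2  17.8 -14.2] 0.0063
55 0 -0.1 0.072 [ 17.   26.9 125.8 235.2  11.6  49.4] 0.0061
55 0 -0.0148 0.072 [ 13.2  30.6 118.9 235.2  11.2  45.8] 0.1006
55 0 -0.0148 0.102 [ 13.1  25.9 114.4 -53.2  11.2 -26.3] 0.0478
55 0 -0.1 0.15 [ 17.1  16.5 121.9 -51.8  12.4 -24.7] 0.0000
```

```bash
cat > plan.py <<'E'
from kin import *
from h import manip,PAD,inn,u
np.set_printoptions(precision=3,suppress=True)
q0=manip.get_state()["joints"]
def tool(q):
    x,R=fk(q,P);return x,np.column_stack([R[:,2],-R[:,0],-R[:,1]])
E
python3 - <<'E'
from plan import *
np.set_printoptions(precision=1,suppress=True)
for th in (30,35,38):
  for yaw in (-9,-6,-3):
    R=orient(th,yaw);R[:,1:]*=-1
    for off,z in ((-.15,.075),(-.15,.12),(-.15,.16),(-.15,.25),(-.015,.075),(-.015,.104)):
        T=PAD+off*inn;T[2]=z
        q,e=ik(T,R,np.array([20,40,120,200,40,-100.])); print(th,yaw,off,z,q,"%.4f"%e)
E
```

```text
30 -9 -0.15 0.075 [ 40.1  45.8 136.2 230.5  60.8 -89.3] 0.0582
30 -9 -0.15 0.12 [ 39.7  37.3 136.2 233.8  55.4 -97. ] 0.0464
30 -9 -0.15 0.16 [  38.4   29.9  136.2  235.2   50.7 -103.4] 0.0333
30 -9 -0.15 0.25 [  34.    14.9  136.2  235.2   41.3 -114.4] 0.1317
30 -9 -0.015 0.075 [ 22.9  44.1 127.8 214.8  53.2 -95.3] 0.0000
30 -9 -0.015 0.104 [ 22.9  39.7 127.7 216.9  49.6 -98.7] 0.0000
30 -6 -0.15 0.075 [ 39.4  45.2 136.2 229.   59.8 -90.9] 0.1107
30 -6 -0.15 0.12 [ 38.7  36.3 136.2 232.2  53.8 -98.8] 0.0941
30 -6 -0.15 0.16 [  37.8   28.9  136.2  234.6   49.2 -105.4] 0.0620
30 -6 -0.15 0.25 [  33.6   13.9  136.2  235.2   39.7 -116.6] 0.0720
30 -6 -0.015 0.075 [ 20.6  44.3 129.2 208.5  54.2 -93.6] 0.0000
30 -6 -0.015 0.104 [ 20.6  39.7 129.1 210.3  50.2 -96.5] 0.0000
30 -3 -0.15 0.075 [ 38.4  44.4 136.2 227.4  58.5 -92.7] 0.1597
30 -3 -0.15 0.12 [  37.5   35.2  136.2  230.4   51.8 -100.6] 0.1365
30 -3 -0.15 0.16 [  36.3   27.6  136.2  232.6   46.7 -107.2] 0.0992
30 -3 -0.15 0.25 [  33.    12.8  136.2  235.2   37.9 -118.9] 0.0145
30 -3 -0.015 0.075 [ 18.1  44.5 130.5 202.3  55.4 -92.2
[... 1790 characters left out ...]
2   41.6 -103.5] 0.0067
38 -6 -0.15 0.16 [  32.4   22.5  135.   235.2   36.4 -113.3] 0.0053
38 -6 -0.15 0.25 [  27.5    9.1  134.9  235.2   27.4 -122.1] 0.1414
38 -6 -0.015 0.075 [  18.7   37.6  125.9  212.7   37.5 -101.2] 0.0000
38 -6 -0.015 0.104 [  18.7   33.4  125.4  216.5   33.6 -105.8] 0.0000
38 -3 -0.15 0.075 [ 32.   36.7 136.2 222.2  45.  -98. ] 0.0634
38 -3 -0.15 0.12 [  31.1   28.7  136.2  225.6   39.4 -104.9] 0.0401
38 -3 -0.15 0.16 [  30.2   22.1  136.2  228.3   35.3 -110.6] 0.0016
38 -3 -0.15 0.25 [  26.2    8.   134.6  235.2   24.7 -125. ] 0.0994
38 -3 -0.015 0.075 [ 16.6  37.6 127.  205.6  37.7 -98.4] 0.0000
38 -3 -0.015 0.104 [  16.6   33.2  126.5  208.7   33.4 -102.2] 0.0000
```

```bash
cat >> plan.py <<'E'
# riser frame: origin at lip outer face under middle
mid=(np.array([.6515,.2225])+np.array([.5895,-.067]))/2
def pts(q):
    x,R=tool(q);o=[]
    for b in (.011,-.02,-.05):
        for y in (-.03,.03):
            for z in (-.012,.012): o.append([b,y,z])
    for b in (-.069,-.12,-.2):
        for y in (-.09,0,.09):
            for z in (-.04,.04): o.append([b,y,z])
    o+= [[-.14,0,-.095],[-.14,.03,-.095],[-.14,-.03,-.095]]
    w=x-R[:,0]*.3703
    return np.vstack([x+np.array(o)@R.T,w])
def clear(q):
    p=pts(q);d=p.copy();d[:,:2]-=mid
    r=np.c_[d@inn,d@u,p[:,2]]
    g=np.c_[np.maximum(-r[:,0],r[:,0]-.14),np.abs(r[:,1])-.155,r[:,2]-.24]
    # outside distance to box
    dist=np.linalg.norm(np.maximum(g,0),axis=1);return dist.min(),p[:,2].min()
E
python3 - <<'E'
from plan import *
np.set_printoptions(precision=2,suppress=True)
R=orient(38,-4);R[:,1:]*=-1
T=PAD-.10*inn;T[2]=.095
h,e=ik(T,R,np.array([27,36,130,215,42,-98.]));print("hover",h,e,clear(h))
print(q0,clear(q0))
V=np.array([55,2,115,120,40,-60.])
W=np.array([48,8,125,205,45,-95.])
for A,B,n in ((q0,V,10),(V,W,6),(W,h,8)):
    for k in range(n+1):
        q=A+(B-A)*k/n;x,Rt=tool(q);print(q,x,"dist %.3f minz %.3f"%clear(q),Rt[:,0])
    x0,R0=tool(A)
    tot=sum(np.degrees(np.linalg.norm(Ro.from_matrix(tool(A+(B-A)*(i+1)/50)[1]@tool(A+(B-A)*i/50)[1].T).as_rotvec())) for i in range(50));print("rot",tot)
E
```

```text
hover [ 24.91  34.47 134.27 214.4   42.4  -98.04] 1.9343722416443664e-10 (np.float64(0.06704291789744335), np.float64(0.07877159472982041))
[ 27.07   8.66 116.31 -55.15  31.55  -8.28] (np.float64(0.07159801699024908), np.float64(0.24217508955189115))
[ 27.07   8.66 116.31 -55.15  31.55  -8.28] [0.56 0.18 0.26] dist 0.072 minz 0.242 [ 0.66 -0.14 -0.73]
[ 29.87   7.99 116.18 -37.63  32.4  -13.45] [0.5  0.23 0.23] dist 0.128 minz 0.210 [ 0.56 -0.05 -0.83]
[ 32.66   7.33 116.05 -20.12  33.24 -18.63] [0.45 0.29 0.21] dist 0.196 minz 0.189 [ 0.45  0.07 -0.89]
[ 35.45   6.66 115.92  -2.6   34.09 -23.8 ] [0.39 0.35 0.21] dist 0.269 minz 0.183 [ 0.34  0.21 -0.92]
[ 38.24   6.   115.79  14.91  34.93 -28.97] [0.33 0.42 0.22] dist 0.336 minz 0.193 [ 0.23  0.37 -0.9 ]
[ 41.04   5.33 115.66  32.43  35.78 -34.14] [0.28 0.49 0.24] dist 0.406 minz 0.217 [ 0.13  0.53 -0.84]
[ 43.83   4.66 115.53  49.94  36.62 -39.31] [0.23 0.55 0.29] dist 0.462 minz 0.259 [ 0.05  0.68 -0.74]
[ 46.62   4.   115.39  67.46  37.47 -44.48] [0.2  0.61 0.35] dist 0.500 minz 0.314 [-0.01  0.81 -0.59]
[ 49.41   3.33 115.26  84
[... 1227 characters left out ...]
76] [0.54 0.42 0.38] dist 0.204 minz 0.337 [ 0.9   0.39 -0.18]
[ 39.34  17.93 128.48 208.53  44.02 -96.14] [0.55 0.38 0.33] dist 0.167 minz 0.293 [ 0.91  0.32 -0.26]
[ 36.46  21.24 129.64 209.7   43.7  -96.52] [0.56 0.34 0.28] dist 0.119 minz 0.251 [ 0.91  0.25 -0.34]
[ 33.57  24.54 130.8  210.88  43.37 -96.9 ] [0.57 0.3  0.23] dist 0.079 minz 0.209 [ 0.89  0.17 -0.41]
[ 30.68  27.85 131.96 212.05  43.05 -97.28] [0.57 0.26 0.18] dist 0.065 minz 0.163 [ 0.87  0.09 -0.49]
[ 27.8   31.16 133.11 213.23  42.72 -97.66] [0.56 0.22 0.14] dist 0.063 minz 0.119 [ 0.83  0.02 -0.55]
[ 24.91  34.47 134.27 214.4   42.4  -98.04] [0.55 0.18 0.1 ] dist 0.067 minz 0.079 [ 0.79 -0.05 -0.62]
rot 49.073585163326
```

```bash
cat > gen.py <<'E'
from plan import *
np.set_printoptions(precision=2,suppress=True)
R=orient(38,-4);R[:,1:]*=-1
T=PAD-.10*inn;T[2]=.095
h,e=ik(T,R,np.array([27,36,130,215,42,-98.]))
V=np.array([42,4,116,110,27,-60.])
W=np.array([46,8,124,200,40,-95.])
E
python3 - <<'E'
from gen import *
import json
path=[]
for A,B,n in ((q0,V,16),(V,W,10),(W,h,10)):
    path+= [A+(B-A)*k/n for k in range(1,n+1)]
q=q0;rows=[];qs=q0.copy();mx=[0,0]
xc,Rc=tool(q0)
for k,q in enumerate(path):
    x,Rt=tool(q)
    t=np.round((x-xc)*1000);w=np.round(Ro.from_matrix(Rt@Rc.T).as_rotvec(),2)
    xc=xc+t/1000;Rc=Ro.from_rotvec(w).as_matrix()@Rc
    qs2,e=ik(xc,Rc,qs);rows.append((t.astype(int).tolist(),w.tolist()))
    print(k,np.round(x,2),"d%.2f z%.2f"%clear(qs2),"ang %.1f len %.0f"%(np.degrees(np.linalg.norm(w)),np.linalg.norm(t)),"e%.4f"%e,(qs2-qs).round(1));qs=qs2
print(qs,h)
for i in range(0,len(rows),8):
    print(json.dumps({"travel":[r[0] for r in rows[i:i+8]],"rot":[r[1] for r in rows[i:i+8]]}))
E
```

```text
0 [0.53 0.21 0.24] d0.10 z0.22 ang 7.4 len 39 e0.0000 [ 0.9 -0.3 -0.1 10.6 -0.2 -3.7]
1 [0.5  0.23 0.23] d0.13 z0.21 ang 7.4 len 41 e0.0000 [ 1.1 -0.1 -0.3 10.3  0.2 -3.1]
2 [0.48 0.26 0.22] d0.16 z0.19 ang 7.4 len 42 e0.0000 [ 0.8 -0.5  0.3 10.2 -0.9 -3.3]
3 [0.45 0.3  0.21] d0.20 z0.19 ang 7.5 len 42 e0.0000 [ 1.1 -0.2  0.   9.7 -0.4 -2.1]
4 [0.43 0.33 0.21] d0.23 z0.19 ang 7.4 len 42 e0.0000 [ 0.8 -0.4 -0.  10.5 -0.2 -3.6]
5 [0.41 0.37 0.21] d0.26 z0.19 ang 7.4 len 42 e0.0000 [ 0.8 -0.2 -0.1 10.5 -0.1 -3.6]
6 [0.39 0.41 0.22] d0.29 z0.20 ang 7.1 len 43 e0.0000 [ 1.2 -0.3 -0.   9.8 -0.4 -2.8]
7 [0.37 0.44 0.24] d0.31 z0.21 ang 8.0 len 42 e0.0000 [ 0.7 -0.3  0.  11.1 -0.1 -3.5]
8 [0.36 0.48 0.26] d0.34 z0.23 ang 7.1 len 41 e0.0000 [ 0.8 -0.2 -0.2 10.2  0.1 -3.6]
9 [0.35 0.51 0.28] d0.36 z0.25 ang 7.1 len 40 e0.0000 [ 1.2 -0.4  0.2  9.9 -0.9 -2.9]
10 [0.34 0.54 0.3 ] d0.38 z0.27 ang 8.0 len 40 e0.0000 [ 0.9 -0.3  0.2 11.3 -0.5 -3.6]
11 [0.34 0.56 0.33] d0.40 z0.30 ang 7.3 len 37 e0.0000 [ 0.6 -0.2 -0.2 10.2  0.4 -3.4]
12 [0.34 0.58 0.36] d0.41 z0.32 ang 7.3 len 36 e0.0000 [ 1.  -0.3 
[... 2805 characters left out ...]
19, -19, -1], [19, -23, -4]], "rot": [[0.08, 0.06, -0.03], [0.08, 0.05, -0.05], [0.07, 0.04, -0.05], [0.07, 0.04, -0.06], [0.07, 0.05, -0.07], [0.06, 0.04, -0.08], [0.05, 0.04, -0.08], [0.04, 0.04, -0.09]]}
{"travel": [[17, -26, -8], [16, -30, -13], [22, -23, -43], [19, -26, -42], [15, -28, -41], [12, -30, -41], [8, -32, -39], [5, -33, -38]], "rot": [[0.04, 0.04, -0.09], [0.03, 0.05, -0.1], [-0.03, 0.05, -0.06], [-0.04, 0.05, -0.05], [-0.03, 0.05, -0.06], [-0.03, 0.06, -0.06], [-0.03, 0.05, -0.05], [-0.03, 0.06, -0.06]]}
{"travel": [[1, -35, -36], [-3, -35, -35], [-6, -35, -33], [-10, -36, -31]], "rot": [[-0.03, 0.05, -0.06], [-0.03, 0.06, -0.06], [-0.03, 0.05, -0.06], [-0.03, 0.06, -0.06]]}
```

{"api": "step_arm", "payload": {"claw": [0, 0, 0, 0, 0, 0, 0, 0], "travel": [[-26, 23, -18], [-26, 28, -15], [-26, 31, -10], [-24, 34, -6], [-23, 35, 0], [-21, 36, 4], [-19, 37, 10], [-17, 36, 14]], "rot": [[0.1, 0.07, -0.04], [0.1, 0.07, -0.04], [0.11, 0.06, -0.03], [0.11, 0.06, -0.04], [0.11, 0.06, -0.03], [0.11, 0.06, -0.03], [0.11, 0.05, -0.03], [0.12, 0.06, -0.04]]}}

```text
t: 2.9
tcp_pos: [0.3695, 0.4449, 0.2381]
tool_rot: [[0.28, 0.589, 0.758], [0.475, 0.601, -0.643], [-0.834, 0.54, -0.112]]
wrist_force: [-0.4, 0.1, 0.0]
gripper_width: 0.0003
```

{"api": "step_arm", "payload": {"claw": [0, 0, 0, 0, 0, 0, 0, 0], "travel": [[-13, 34, 18], [-11, 31, 22], [-7, 29, 26], [-4, 25, 27], [-1, 21, 29], [1, 17, 30], [5, 13, 29], [7, 8, 28]], "rot": [[0.11, 0.05, -0.03], [0.11, 0.04, -0.04], [0.12, 0.05, -0.05], [0.11, 0.05, -0.04], [0.11, 0.04, -0.05], [0.1, 0.05, -0.05], [0.1, 0.05, -0.06], [0.1, 0.04, -0.06]]}}

```text
t: 3.7
tcp_pos: [0.3475, 0.6222, 0.4484]
tool_rot: [[0.347, 0.869, 0.352], [0.885, -0.18, -0.429], [-0.309, 0.46, -0.832]]
wrist_force: [0.3, -0.2, 0.7]
gripper_width: 0.0004
```

Run:
```python
from plan import *
s=manip.get_state();print(s["t"],q0,s["tcp_pos"],tool(q0)[0],s["wrist_force"])
```

```text
3.7 [ 42.537   3.775 116.122 110.724  26.51  -60.443] [0.347 0.622 0.448] [0.348 0.622 0.448] [ 0.326 -0.17   0.714]
```

The arm is tracking the plan exactly, so I'll continue.

{"api": "step_arm", "payload": {"claw": [0, 0, 0, 0, 0, 0, 0, 0], "travel": [[3, 4, 13], [7, 0, 11], [11, -4, 11], [13, -7, 9], [16, -11, 6], [18, -15, 4], [19, -19, -1], [19, -23, -4]], "rot": [[0.08, 0.06, -0.03], [0.08, 0.05, -0.05], [0.07, 0.04, -0.05], [0.07, 0.04, -0.06], [0.07, 0.05, -0.07], [0.06, 0.04, -0.08], [0.05, 0.04, -0.08], [0.04, 0.04, -0.09]]}}

```text
t: 4.5
tcp_pos: [0.4546, 0.5461, 0.4958]
tool_rot: [[0.718, 0.692, -0.074], [0.694, -0.72, 0.015], [-0.043, -0.062, -0.997]]
wrist_force: [-0.3, 0.3, 0.6]
gripper_width: 0.0004
```

{"api": "step_arm", "payload": {"claw": [0, 0], "travel": [[17, -26, -8], [16, -30, -13]], "rot": [[0.04, 0.04, -0.09], [0.03, 0.05, -0.1]]}}

```text
t: 4.7
tcp_pos: [0.4878, 0.4898, 0.4746]
tool_rot: [[0.833, 0.533, -0.152], [0.549, -0.829, 0.105], [-0.07, -0.171, -0.983]]
wrist_force: [-0.3, 0.1, -0.1]
gripper_width: 0.0004
```

Run:
```python
from gen import *
import json
s=manip.get_state();print(s["t"],q0,s["tcp_pos"],s["wrist_force"])
n=12;rows=[];xc,Rc=tool(q0);qs=q0
for k in range(1,n+1):
    q=q0+(h-q0)*k/n;x,Rt=tool(q)
    t=np.round((x-xc)*1000);w=np.round(Ro.from_matrix(Rt@Rc.T).as_rotvec(),2)
    xc=xc+t/1000;Rc=Ro.from_rotvec(w).as_matrix()@Rc;qs,e=ik(xc,Rc,qs)
    rows.append((t.astype(int).tolist(),w.tolist()));print("d%.3f z%.3f"%clear(qs),np.linalg.norm(t).round(),e.round(4))
for i in range(0,n,6):
    print(json.dumps({"travel":[r[0] for r in rows[i:i+6]],"rot":[r[1] for r in rows[i:i+6]]}))
```

```text
4.7 [ 46.16   7.62 123.97 200.34  39.29 -95.24] [0.49 0.49 0.47] [-0.28  0.12 -0.1 ]
d0.265 z0.393 45.0 0.0
d0.230 z0.362 44.0 0.0
d0.200 z0.332 44.0 0.0
d0.174 z0.302 43.0 0.0
d0.154 z0.274 43.0 0.0
d0.121 z0.246 43.0 0.0
d0.093 z0.218 42.0 0.0
d0.074 z0.188 42.0 0.0
d0.066 z0.158 42.0 0.0
d0.064 z0.131 40.0 0.0
d0.064 z0.104 41.0 0.0
d0.067 z0.078 40.0 0.0
{"travel": [[18, -19, -36], [17, -21, -35], [14, -22, -35], [12, -24, -34], [9, -26, -33], [7, -27, -33]], "rot": [[-0.03, 0.04, -0.05], [-0.03, 0.05, -0.04], [-0.03, 0.04, -0.05], [-0.02, 0.04, -0.05], [-0.03, 0.05, -0.04], [-0.03, 0.04, -0.05]]}
{"travel": [[4, -27, -32], [2, -29, -30], [-1, -29, -30], [-3, -29, -28], [-6, -30, -28], [-8, -30, -26]], "rot": [[-0.02, 0.05, -0.05], [-0.03, 0.04, -0.05], [-0.02, 0.05, -0.05], [-0.03, 0.04, -0.05], [-0.02, 0.05, -0.05], [-0.02, 0.04, -0.04]]}
```

{"api": "step_arm", "payload": {"claw": [0, 0, 0, 0, 0, 0], "travel": [[18, -19, -36], [17, -21, -35], [14, -22, -35], [12, -24, -34], [9, -26, -33], [7, -27, -33]], "rot": [[-0.03, 0.04, -0.05], [-0.03, 0.05, -0.04], [-0.03, 0.04, -0.05], [-0.02, 0.04, -0.05], [-0.03, 0.05, -0.04], [-0.03, 0.04, -0.05]]}}

```text
t: 5.3
tcp_pos: [0.5651, 0.3514, 0.2682]
tool_rot: [[0.89, 0.243, -0.386], [0.269, -0.963, 0.014], [-0.369, -0.116, -0.922]]
wrist_force: [-0.1, -0.0, -0.2]
gripper_width: 0.0002
```

{"api": "step_arm", "payload": {"claw": [0, 0, 0, 0, 0, 0, 0], "travel": [[4, -27, -32], [2, -29, -30], [-1, -29, -30], [-3, -29, -28], [-6, -30, -28], [-8, -30, -26], [0, 0, 0]], "rot": [[-0.02, 0.05, -0.05], [-0.03, 0.04, -0.05], [-0.02, 0.05, -0.05], [-0.03, 0.04, -0.05], [-0.02, 0.05, -0.05], [-0.02, 0.04, -0.04], [0, 0, 0]]}}

```text
t: 6.0
tcp_pos: [0.552, 0.1758, 0.0925]
tool_rot: [[0.785, -0.063, -0.616], [-0.051, -0.998, 0.038], [-0.617, 0.002, -0.787]]
wrist_force: [0.1, -0.2, -0.6]
gripper_width: 0.0006
```

Run:
```python
from gen import *
for n in ["wrist","scene","side"]: cv2=__import__("cv2");cv2.imwrite(f"pics/{n}3.png",manip.capture(n)[:,:,::-1])
s=manip.get_state();print(s["t"],q0,s["tcp_pos"],s["wrist_force"],Ro.from_matrix(R@s["tool_rot"].T).as_rotvec())
Tt=s["tool_rot"];zt=-Tt[:,2];axis=PAD+[0,0,.007];Tc=axis-.017*zt-.005*Tt[:,0]
for dz in (-.016,):
    T2=Tc+[0,0,dz];print("under",T2,(T2-s["tcp_pos"])*1000, (T2-axis)@inn)
    for z in (-.016,0,.012):
        q,e=ik(Tc+[0,0,z],Tt,q0);print(q,e)
```

```text
6.15 [ 24.49  34.89 134.6  213.15  42.85 -97.4 ] [0.55 0.18 0.1 ] [0.14 0.49 0.48] [-0.    0.01 -0.01]
under [0.64 0.16 0.07] [ 81.8  -21.24 -22.27] -0.014184837729204954
[ 16.59  38.   127.12 205.73  38.58 -98.03] 2.5676045187107892e-14
[ 16.59  35.59 126.9  207.27  36.22 -99.97] 1.1102230246251565e-15
[  16.59   33.8   126.68  208.6    34.44 -101.6 ] 2.754664757575299e-13
```

View pics/wrist3.png

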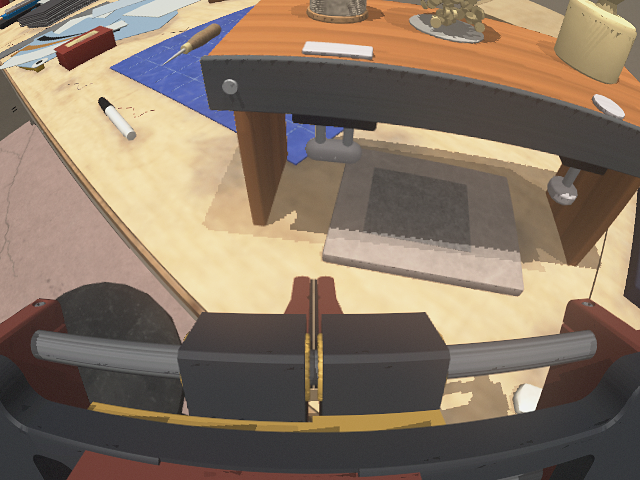

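View pics/scene3.png

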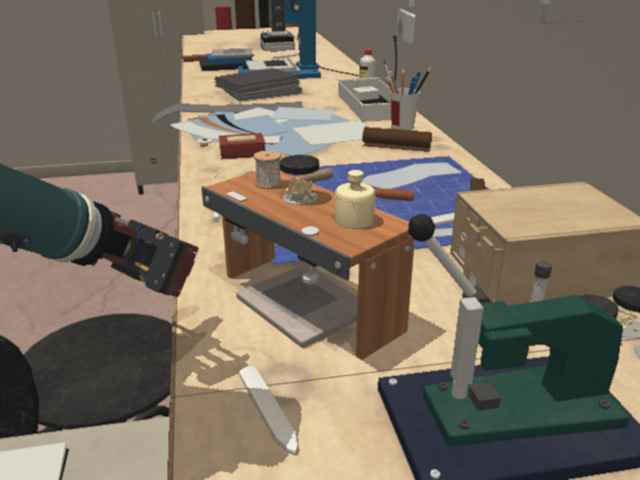

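View pics/side3.png

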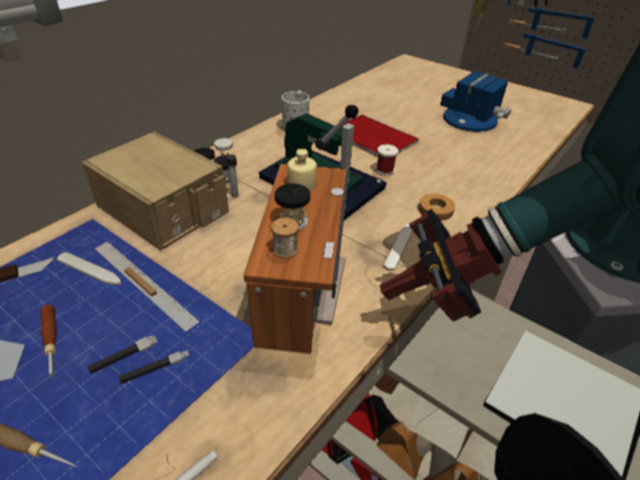

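The wrist view shows the bar at about (333,150) under the lip and the button far right at (563,190). The fingers are at (313,285), in front of the riser. I'll cross-check the bar position using the fisheye model.

Run:
```python
from h import *
c=manip.get_calibration("wrist");K=c["K"];Rc=np.array(c["R"]);C=-Rc.T@c["t"]
def fr(p,z):
    d=np.array([p[0]-K[0,2],p[1]-K[1,2]]);r=np.hypot(*d);t=r/K[0,0]
    v=Rc.T@np.array([*(d/r*np.sin(t)),np.cos(t)]);return C+v*(z-C[2])/v[2]
for n,p,z in [("barL",(307,149),.1),("barR",(360,151),.1),("bar",(333,150),.1),("btn",(563,190),.099),("obl",(338,49),.166),("lip",(340,115),.135)]:
    X=fr(p,z);d=X-PAD;print(n,X,"in %.4f along %.4f"%(d@inn,d@u))
im=manip.capture("wrist")[100:300,220:460,::-1];cv2.imwrite("pics/wz3.png",cv2.resize(im,None,fx=3,fy=3,interpolation=cv2.INTER_CUBIC))
```

```text
barL [0.6616 0.1751 0.1   ] in 0.0068 along 0.0210
barR [0.658  0.1423 0.1   ] in 0.0102 along -0.0118
bar [0.6597 0.1591 0.1   ] in 0.0083 along 0.0049
btn [0.6233 0.0048 0.099 ] in 0.0054 along -0.1535
obl [0.664  0.1581 0.166 ] in 0.0127 along 0.0049
lip [0.6459 0.1579 0.135 ] in -0.0049 along 0.0009
```

View pics/wz3.png

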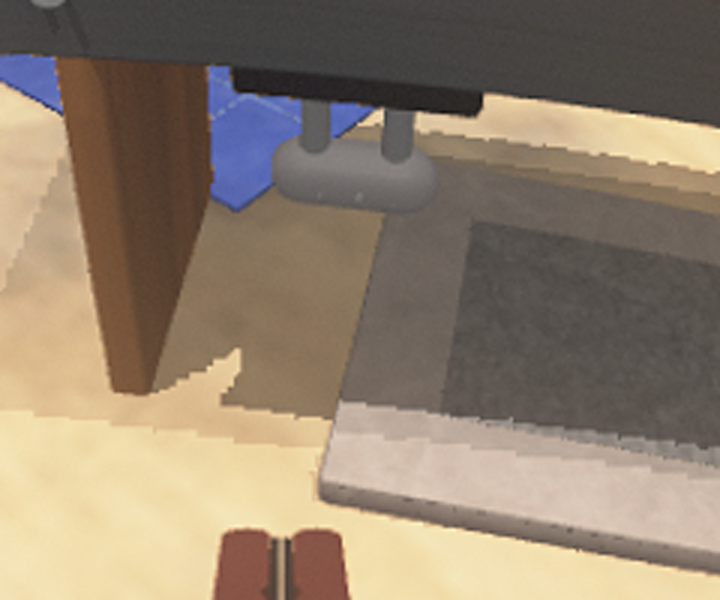

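Run:
```python
from h import *
c=manip.get_calibration("wrist");K=c["K"];Rc=np.array(c["R"]);C=-Rc.T@c["t"]
def fr(p,z):
    p=(220+p[0]/3,100+p[1]/3)
    d=np.array([p[0]-K[0,2],p[1]-K[1,2]]);r=np.hypot(*d);t=r/K[0,0]
    v=Rc.T@np.array([*(d/r*np.sin(t)),np.cos(t)]);return C+v*(z-C[2])/v[2]
for n,p,z in [("barL",(274,167),.1),("barR",(437,182),.1),("bar",(355,175),.1),("panelfoot",(133,392),0),("plate",(322,497),0.0),("lip",(350,90),.135),("tip",(282,530),.09)]:
    X=fr(p,z);d=X-PAD;print(n,X,"in %.4f along %.4f"%(d@inn,d@u))
s=manip.get_state();d=s["tcp_pos"]+.011*s["tool_rot"][:,0]-PAD;print(s["tcp_pos"],"tip",d@inn,d@u)
```

```text
barL [0.6556 0.1728 0.1   ] in 0.0014 along 0.0175
barR [0.6493 0.1402 0.1   ] in 0.0021 along -0.0157
bar [0.6521 0.1566 0.1   ] in 0.0015 along 0.0010
panelfoot [0.6806 0.2121 0.    ] in 0.0176 along 0.0612
plate [0.6415 0.1614 0.    ] in -0.0099 along 0.0034
lip [0.6328 0.1612 0.135 ] in -0.0184 along 0.0013
tip [0.5754 0.1762 0.09  ] in -0.0776 along 0.0039
[0.5546 0.1782 0.0963] tip -0.08980843332213817 0.002747060774582353
```

{"api": "step_arm", "payload": {"claw": [0, 0, 0, 0, 0, 0, 0], "travel": [[0, 0, -22], [17, -4, 0], [17, -4, 0], [17, -4, 0], [17, -4, 0], [17, -4, 0], [0, 0, 0]], "rot": [[0, 0, 0], [0, 0, 0], [0, 0, 0], [0, 0, 0], [0, 0, 0], [0, 0, 0], [0, 0, 0]]}}

```text
t: 6.9
tcp_pos: [0.643, 0.1557, 0.0754]
tool_rot: [[0.792, -0.065, -0.607], [-0.05, -0.998, 0.041], [-0.608, -0.002, -0.794]]
wrist_force: [-0.6, 0.6, -0.1]
gripper_width: 0.0005
```

Run:
```python
from h import *
for n in ["wrist","scene"]:
    im=manip.capture(n)[:,:,::-1]
    if n=="scene": im=cv2.resize(im[165:365,140:380],None,fx=3,fy=3,interpolation=cv2.INTER_CUBIC)
    cv2.imwrite(f"pics/{n}4.png",im)
s=manip.get_state();print(s["t"],s["tcp_pos"],s["wrist_force"])
B=PAD+.001*inn+.001*u+[0,0,.007]-s["tcp_pos"];print("bar axis in tool",s["tool_rot"].T@B)
```

```text
7.0 [0.6397 0.1559 0.0739] [-0.6856 -0.5747 -0.2668]
bar axis in tool [-0.0065 -0.0017 -0.0279]
```

View pics/wrist4.png

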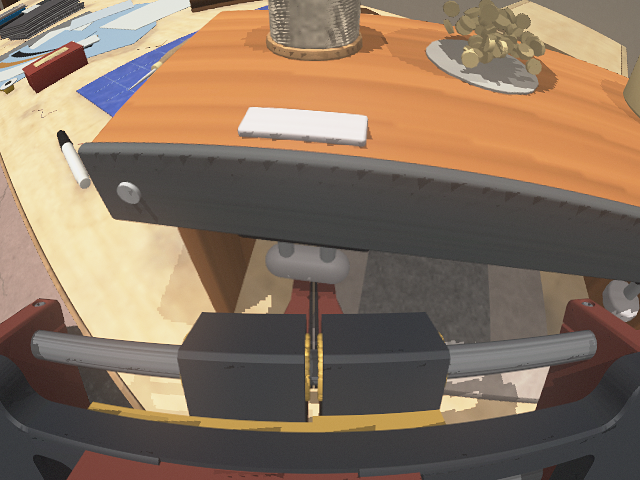

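View pics/scene4.png

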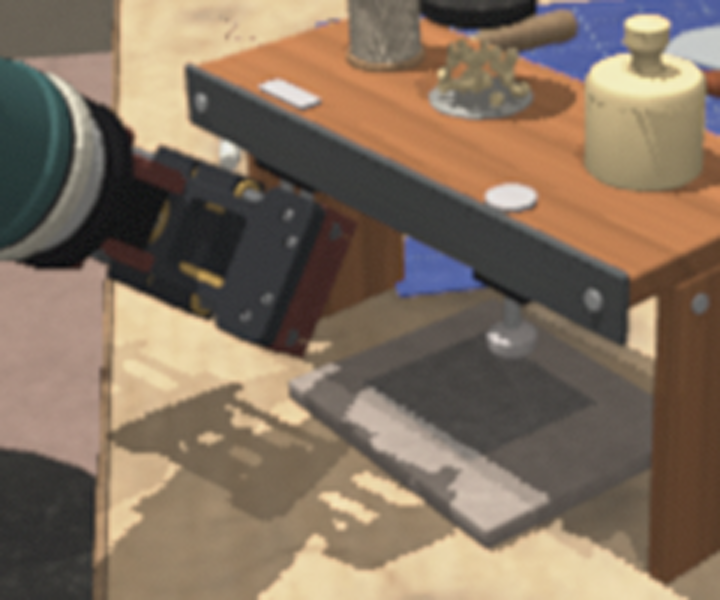

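The fingers sit centred under the bar: the bar is at about (308,262) in the wrist view and the fingertips are right below it, with the gripper body clear of the lip. I'll raise it slowly.

{"api": "step_arm", "payload": {"claw": [0, 0, 0, 0, 0, 0], "travel": [[0, 0, 4], [0, 0, 4], [0, 0, 4], [0, 0, 3], [0, 0, 3], [0, 0, 0]], "rot": [[0, 0, 0], [0, 0, 0], [0, 0, 0], [0, 0, 0], [0, 0, 0], [0, 0, 0]]}}

```text
t: 7.6
tcp_pos: [0.6384, 0.1565, 0.0912]
tool_rot: [[0.788, -0.062, -0.612], [-0.049, -0.998, 0.038], [-0.614, -0.0, -0.79]]
wrist_force: [-3.0, 1.0, -1.1]
gripper_width: 0.0006
```

{"api": "step_arm", "payload": {"claw": [0, 0, 0], "travel": [[0, 0, 2], [0, 0, 2], [0, 0, 0]], "rot": [[0, 0, 0], [0, 0, 0], [0, 0, 0]]}}

```text
t: 7.9
tcp_pos: [0.6385, 0.1564, 0.0949]
tool_rot: [[0.788, -0.062, -0.613], [-0.049, -0.998, 0.038], [-0.614, 0.0, -0.789]]
wrist_force: [-4.1, 2.1, -1.5]
gripper_width: 0.0006
```

{"api": "step_arm", "payload": {"claw": [0, 0, 0], "travel": [[0, 0, 1], [0, 0, 1], [0, 0, 0]], "rot": [[0, 0, 0], [0, 0, 0], [0, 0, 0]]}}

```text
t: 8.2
tcp_pos: [0.6379, 0.1562, 0.0958]
tool_rot: [[0.786, -0.063, -0.615], [-0.05, -0.998, 0.039], [-0.616, 0.0, -0.788]]
wrist_force: [-2.5, 2.6, -9.1]
gripper_width: 0.0002
```

{"api": "step_arm", "payload": {"claw": [0, 0, 0], "travel": [[0, 0, 1], [0, 0, 1], [0, 0, 0]], "rot": [[0, 0, 0], [0, 0, 0], [0, 0, 0]]}}

```text
t: 8.5
tcp_pos: [0.6369, 0.156, 0.0969]
tool_rot: [[0.785, -0.063, -0.616], [-0.05, -0.998, 0.039], [-0.618, 0.0, -0.786]]
wrist_force: [-3.7, 1.4, -18.3]
gripper_width: 0.0004
```

Run:
```python
from h import *
im=manip.capture("wrist")[:,:,::-1]
cv2.imwrite(f"pics/w5.png",cv2.resize(im[180:340,200:440],None,fx=3,fy=3,interpolation=cv2.INTER_CUBIC))
s=manip.get_state();print(s["t"],s["tcp_pos"],s["wrist_force"])
```

```text
8.55 [0.6369 0.156  0.0969] [ -4.627    1.3994 -18.7162]
```

View pics/w5.png

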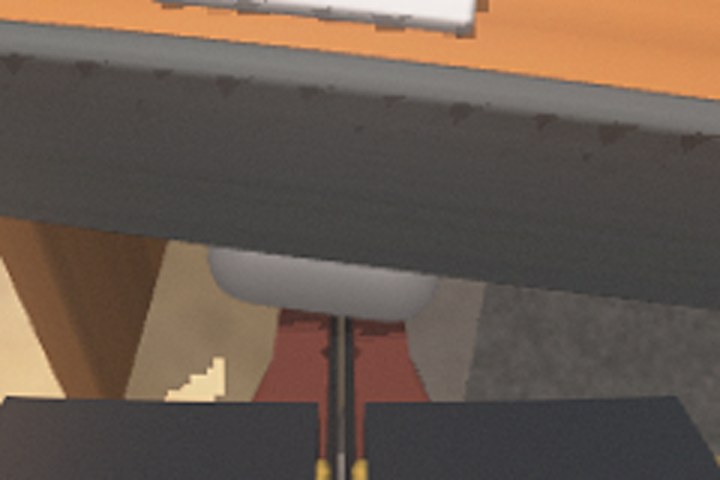

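The downward force has climbed from about 1 N to 19 N while the fingers barely rise any further, so the bar is at its stop. The picture shows the bar raised close to the lip. I'll lower straight down, draw out and check.

{"api": "step_arm", "payload": {"claw": [0, 0, 0, 0, 0, 0, 0, 0], "travel": [[0, 0, -6], [0, 0, -8], [0, 0, -8], [-17, 4, 0], [-17, 4, 0], [-17, 4, 0], [-17, 4, 0], [-17, 4, 0]], "rot": [[0, 0, 0], [0, 0, 0], [0, 0, 0], [0, 0, 0], [0, 0, 0], [0, 0, 0], [0, 0, 0], [0, 0, 0]]}}

```text
t: 9.35
tcp_pos: [0.5523, 0.1768, 0.0777]
tool_rot: [[0.789, -0.062, -0.611], [-0.049, -0.998, 0.038], [-0.612, 0.0, -0.791]]
wrist_force: [-0.6, 1.1, 0.2]
gripper_width: 0.0009
```

{"api": "step_arm", "payload": {"claw": [0, 0, 0], "travel": [[0, 0, 22], [0, 0, 0], [0, 0, 0]], "rot": [[0, 0, 0], [0, 0, 0], [0, 0, 0]]}}

```text
t: 9.65
tcp_pos: [0.5538, 0.1769, 0.1]
tool_rot: [[0.79, -0.062, -0.61], [-0.049, -0.998, 0.039], [-0.612, -0.001, -0.791]]
wrist_force: [1.3, 0.7, -0.2]
gripper_width: 0.0006
```

Run:
```python
from h import *
c=manip.get_calibration("wrist");K=c["K"];Rc=np.array(c["R"]);t=np.array(c["t"])
im=manip.capture("wrist")[:,:,::-1]
cv2.imwrite("pics/w6.png",cv2.resize(im[100:300,220:460],None,fx=3,fy=3,interpolation=cv2.INTER_CUBIC))
im=manip.capture("scene")[:,:,::-1]
cv2.imwrite("pics/s6.png",cv2.resize(im[165:365,190:430],None,fx=3,fy=3,interpolation=cv2.INTER_CUBIC))
def pr(X):
    v=Rc@X+t;r=np.hypot(v[0],v[1]);a=np.arctan2(r,v[2]);p=np.array([K[0,2],K[1,2]])+v[:2]/r*a*K[0,0];return (p-[220,100])*3
for dz in (0,.0075,.01): print("expected bar centre zoom px, dz",dz,pr(np.array([.6521,.1566,.1+dz])))
s=manip.get_state();print(s["t"],s["tcp_pos"],s["wrist_force"])
```

```text
expected bar centre zoom px, dz 0 [347.1114 186.1917]
expected bar centre zoom px, dz 0.0075 [348.6554 157.869 ]
expected bar centre zoom px, dz 0.01 [349.1792 148.1627]
9.75 [0.554  0.1766 0.0992] [-0.0574 -0.6379  0.2864]
```

View pics/w6.png

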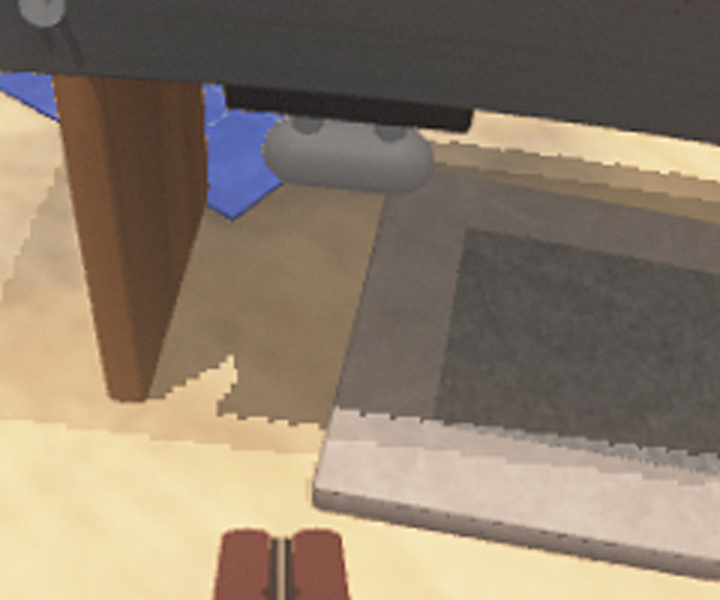

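View pics/s6.png

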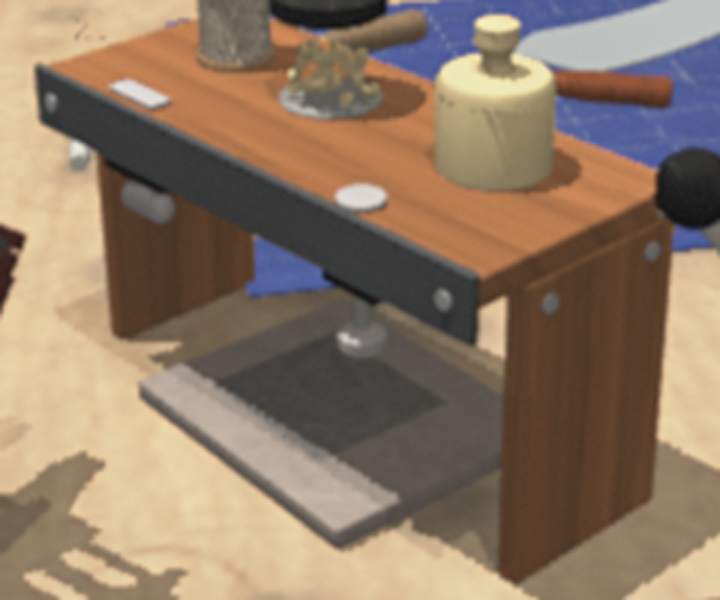

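The bar is visibly up and the button has not moved. The wrist estimate of the bar's travel is about 8.5 mm, close to the 7.5 mm threshold, so I'll measure it more precisely by aligning the before and after scene images.

Run:
```python
from h import *
b=cv2.imread("pics/scene0.png");im=manip.capture("scene")[:,:,::-1].copy();cv2.imwrite("pics/scene7.png",im)
c=manip.get_calibration("scene")
def pr(X):
    v=c["K"]@(np.array(c["R"])@X+c["t"]);return v[:2]/v[2]
for dz in (0,.0075,.01): print(pr(np.array([.651,.156,.1+dz])))
f=lambda i:cv2.resize(i,None,fx=8,fy=8,interpolation=cv2.INTER_CUBIC)
# template: lower half of bar in 'before'
B=f(b[200:260,215:265]);A=f(im[200:260,215:265])
t=B[int((236-200)*8):int((246-200)*8),int((229-215)*8):int((252-215)*8)]
for nm,I in (("before",B),("after",A)):
    r=cv2.matchTemplate(I,t,cv2.TM_CCOEFF_NORMED);print(nm,cv2.minMaxLoc(r)[1],np.array(cv2.minMaxLoc(r)[3])/8)
cv2.imwrite("pics/cmp.png",np.hstack([B[:,:396],A[:,:396]]))
```

```text
[239.2945 237.7533]
[238.9657 233.171 ]
[238.8555 231.6353]
before 1.0 [14. 36.]
after 0.9965923428535461 [13.625 30.75 ]
```

View pics/cmp.png

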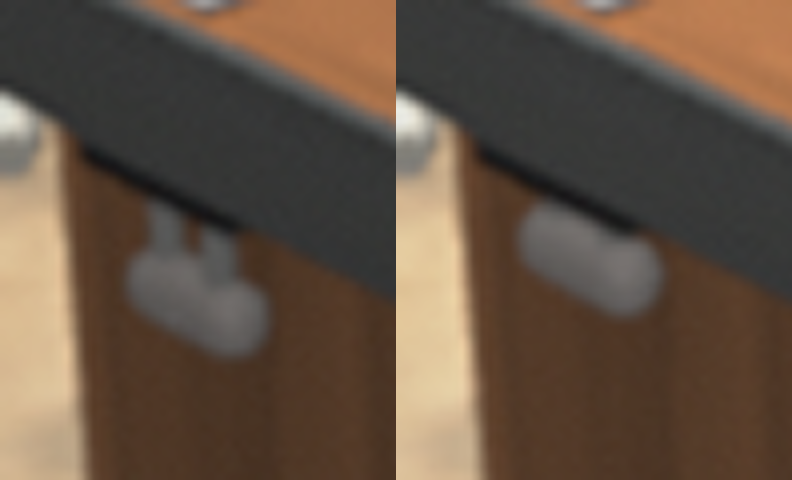

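Run:
```python
from h import *
s=manip.get_state();print(s["t"],s["tcp_pos"],s["wrist_force"],s["joint_velocities"])
print(manip.finish_job())
```

```text
9.8 [0.5541 0.1764 0.0989] [-0.2065 -0.504  -0.425 ] [-0.2351  0.1799 -0.0524  0.0898 -0.3195 -0.3064]
the job is handed in; nothing more can be done
None
```

I pushed the lamp's bar up to its stop with the closed fingers, tilted about 38°. I then lowered them, drew clear and handed the job in at t ≈ 9.8 s; no verdict is reported.

- **Bar:** The upward push met about 19 N at the end, against the 3 N needed to slide it. Aligning the before and after scene images shows it rose about 8.6 mm. The wrist camera gave about 8.4 mm. Both are below the full 10 mm, but the bar may have started up to 2 mm up. It stayed up after I let go, above the 7.5 mm threshold.
- **Round button:** It looks unmoved in the before and after pictures. The fingers worked about 150 mm away from it.
- **Robot:** At hand-in it stood in front of the lip, with wrist force within noise (under 1 N).
- **What went wrong on the way:** Joint 4 stopped at its lower limit on the first approach, so I turned the wrist over in free space to the other side of its range. The final finger direction is about 8° off square to the lip, and that caused no contact.

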